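# Set the gauge blade in the goniometer stage and switch on the lamp

## Robot

A 7-joint arm with a two-finger parallel gripper is mounted at the origin on the work surface. World frame = base frame: x ahead of the robot, y to its left, z up, the work surface at z = 0. Lengths are in mm, angles in rad, forces in N, time in s.
With the tool pointing down it reaches from about 400 to 875 mm from the base axis. Payload 19.3 kg.
Tool frame: the origin (TCP) lies at the very end of the fingers, on their centre line; the grasp point (between the pads) lies 19 mm behind it (grip_point_offset is the z of the grasp point in the tool frame, in mm); z points along the fingers, y is the line along which they close (so a half turn about z gives the same grasp; the last joint's range is limited). The gripper opens to 85 mm and grips with 20 to 120 N. Pads are 22 mm wide; open, the fingers measure 114 mm over their backs; the gripper's body (76 mm by 85 mm) begins 54 mm behind the grasp point. The pads swing forward as they close: fully open they stand 13 mm farther back than shut.
Start: joints at [1.248, 0.521, -0.036, 1.599, 0.021, 1.021, -0.113], TCP at [156.294, -605.134, 231.291] pointing down, gripper open.
Joint ranges: [-2.91, 2.91], [-0.3, 2.13], [-1.5, 1.42], [0.17, 2.43], [-1.26, 4.41], [0.16, 1.93], [-2.52, 2.52]. Speed limits (rad/s): [1.89, 1.89, 2.39, 2.39, 3.01, 3.01, 3.01].

## Interface

Orientations are given as a 3x3 rotation matrix whose columns are the frame's x, y, z axes.
In Python, from workcell import movep, movel, goto_joints, open_gripper, clamp, wait, inverse_kinematics, read_state, camera, PlanningError, finish_job, grip_point_offset gives the robot as it stands. Calls block until the motion is done:
- movep(position, orientation): joint-space move of the TCP to a pose.
- movel(position, frame=None, max_speed=150, guard=None): straight line of the TCP; frame=None keeps the orientation; max_speed is the mean speed in mm/s. With guard (N) it stops when the force on the tool has changed by that much, and returns True; else False.
- goto_joints(angles): joint-space move.
- open_gripper() and clamp(): open the fingers fully, or close them until they stop; the grip force is fixed at half the most.
- wait(seconds).
- inverse_kinematics(position, orientation): joint angles nearest the present ones, or None.
- read_state(): the state.
- camera(name): name is "scene" or "top"; returns a dict with "image" (420x560x3 uint8, blue, green, red), "range_z" (420x560 float32, mm along the optical axis (not along the pixel's ray), 0 where there is no reading), "fx", "fy", "cx", "cy" (pixels), "dist_coeffs" ([k1, k2, p1, p2, k3] as OpenCV has them; the pictures are not rectified), "cam_to_world" (4x4, takes a point from camera to world coordinates). Camera axes: x right, y up, looking along -z (the intrinsics and any distortion apply to the point x, -y, -z); pixel columns grow to the right and rows downward; lengths in mm; the calibration is good to about 2 mm. A picture is of the moment at which its call begins.
A pose or a line that the arm cannot do raises PlanningError and nothing moves.
- finish_job(): hands the job in; it is judged then, once.
The state is a dict: "time": time; "qpos": joint angles; "qvel": joint speeds; "joint_efforts": joint torques, N m; "eef_pos": TCP position; "tool_rot": TCP orientation; "ft_force": force on the tool from outside, world axes, zero at the start; "torque": the same for the moment, N m; "finger_gap": finger opening in mm; "gripper_force": force on a finger pad.
Only numpy, scipy, OpenCV 4.12 (cv2) and the standard library are available. Lean on these libraries where they do the work, as an engineer would, in place of code of your own. Each camera call takes 0.05 s, during which the arm holds its last target. There are 200 camera calls.

## Task

Take the gauge blade with the blue handle out of the rack and slide it, handle up, into the leaning slot of the sample stage, pushing the stiff stop inside ahead of it until the slot's white rim lies within the green band on the blade (best at its middle, no deeper than the band), and let go. After that, swing the yellow lamp lever all the way over to its other side. Leave the red-handled blade and the other things on the bench where they are.

Things in the scene. Friction and masses are not known exactly. Their poses are not given: they have to be found in the camera images.
- blade: gauge blade with a blue handle, upright in the rack, 160 mm long, 0.15 kg. Origin: centre of its lower end; z along its length up to the handle, x its thickness, y its width. Steel: 6 mm thick, 50 mm wide, 0 to 100 mm above the origin, with a green band from 44 to 56 mm; handle: 16 mm thick (x), 50 mm wide (y), 100 to 160 mm. Same either way round about z
- blade_grip (a point): middle of the blue handle, 130 mm along the blade from its lower end
- rack: grey rack block, 70 (x) x 230 (y) x 50 mm high, fixed; two upright slots 56 mm either side of its centre along its y, each 9 mm (x) by 57 mm (y), 40 mm deep; one blade stands in each, its lower end 10 mm above the table. Origin: centre of underside
- stage: sample stage, fixed: aluminium plates (170 x 150 mm, 36 mm high), a grey column and two side cheeks (115 mm apart over all, up to 136 mm high) that carry the slot head. Origin: centre of underside; the slot's mouth is at x -30, y 0, z 170 mm
- slot: slot in the black head with a white rim on top of the stage, leaning 35 deg from vertical, mouth up and towards the robot. Origin: centre of the mouth, level with the rim. z points out along the slot (the blade goes in along -z); x is the gap direction (9 mm; mouth bevelled 5 mm a side over the top 6 mm); y is the long way (60 mm). Head 41 (x) x 92 (y) x 90 mm. A sliding stop is inside
- stop (a joint): orange stop in the slot: 0 when its top is 12 mm inside the mouth, growing (m) as it is pushed deeper, to 0.060. It takes about 4 N to slide, does not spring back, and so holds the blade at the depth to which it was pushed
- lamp_base: grey block of the lamp lever, 70 (x) x 50 (y) x 25 mm, fixed. Origin: centre of underside. The lever's pivot is 22 mm above it and its axis runs along y
- lamp (a joint): lamp lever angle (rad): 0 leaning 0.5 rad to the block's -x side (towards the robot, off), 1.0 leaning 0.5 rad to +x (on). Stays where it is left; moves easily (about 1 N at the knob)
- lamp_tip (a point): centre of the yellow ball (26 mm across) at the top of the lamp lever, 85 mm from the pivot; it moves with the lever
- spare: second gauge blade, same shape as blade but with a red handle; stands in the other place of the rack; leave it there. Origin: centre of its lower end
- dish: shallow white dish, 90 mm across, 16 mm high; bystander. Origin: centre of underside
- tape: roll of green tape lying flat, 90 mm across, 25 mm high; bystander. Origin: centre of underside
- beaker: blue beaker, 70 mm across, 90 mm high; bystander. Origin: centre of underside
- flask: amber bottle, 64 mm across, 120 mm high; bystander. Origin: centre of underside
- jar: white jar, 70 mm across, 80 mm high; bystander. Origin: centre of underside
- driver: screwdriver lying on the table near the robot; bystander
There are look-alikes about, which are no part of the job. Leave any brown look-alike of the stage alone. What is shaped like the lamp_base but pink is not meant.

How it is judged (in metres and radians):
On the way, in this order (a step that is already met when the one before it is completed fails the run):
1. the blue-handled blade stands in the slot, released, with the white rim within its green band (z of blade in the frame of slot between -0.056 and -0.044 m and x of blade in the frame of slot between -0.006 and 0.006 m and y of blade in the frame of slot between -0.01 and 0.01 m and angle between the z axis of blade and the z axis of slot, either way round below 0.12 rad and contact force between the fingers and blade below 0.1 N), for 0.2 s.
2. then the lamp lever is swung all the way over (value of joint lamp above 0.85 rad), for 0.1 s.
At the end, for the whole second after the job is handed in: The blue-handled blade rests released and still in the slot, lower end 44 to 56 mm inside the mouth (rim within the green band), within 6 mm of centre across the gap and 10 mm along it, aligned to 0.12 rad; the lamp lever is beyond 0.85 of its 1.0 rad (all of step 1 and value of joint lamp above 0.85 rad and linear speed of blade below 0.02 m/s); the robot touches nothing.
It fails at once if the red-handled blade or another loose thing on the bench is moved by more than 25 mm (distance of any of spare, flask, jar, beaker, tape, dish, driver from where it was at the start of the episode above 0.025 m).
It also fails if it takes over 69 s, if anything falls off the work surface, if the arm or the gripper's body presses on something with over 40 N, if the wrist force passes 120 N, or if a joint passes its speed limit or range.

## Working session

There is one attempt and no reset: what is moved stays moved. The work goes in short steps, each a Python script; the robot and the scene stay as the last script left them, time stands still between calls to the robot, and variables do not carry over. Pictures are saved under pics/ and viewed, at most 10 in all, crops included, and the job is handed in when it is done.

```bash
mkdir -p pics; ls; python3 - <<'E'
from workcell import *
import cv2,numpy as np,pickle
print(grip_point_offset)
for n in("scene","top"):
    c=camera(n);pickle.dump(c,open(n+".pkl","wb"));cv2.imwrite(f"pics/{n}0.png",c["image"])
    print(n,c["fx"],c["fy"],c["cx"],c["cy"],c["dist_coeffs"],np.round(c["cam_to_world"],3).tolist(),(c["range_z"]>0).mean())
E
```

```text
pics
-18.700000000000003
scene 479.11779667823197 479.11779667823197 280.30718065578674 215.876908296933 [-0.06271128  0.          0.          0.          0.        ] [[0.87, -0.343, 0.354, 893.878], [0.492, 0.632, -0.598, -724.761], [-0.019, 0.695, 0.719, 962.174], [0.0, 0.0, 0.0, 1.0]] 0.9959991496598639
top 518.8664377961949 518.8664377961949 276.12455967731586 218.78458306345752 [-0.05176288  0.          0.          0.          0.        ] [[-0.003, 0.983, -0.185, 241.208], [-1.0, -0.004, -0.01, -38.653], [-0.011, 0.185, 0.983, 1338.871], [0.0, 0.0, 0.0, 1.0]] 0.9963052721088436
```

View pics/scene0.png

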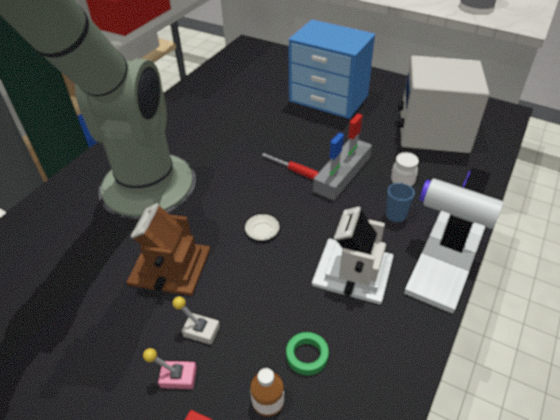

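View pics/top0.png

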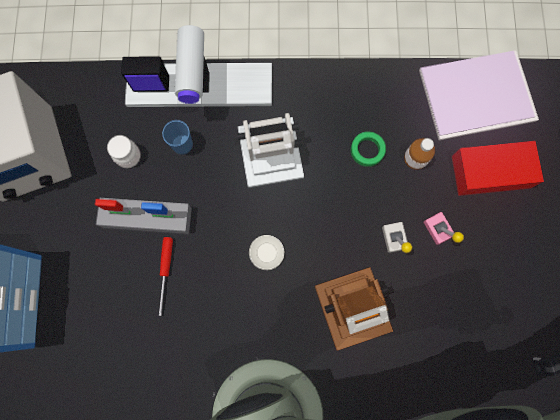

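The scene view shows the blue handle at (337,145), the red at (355,127) and the rack at (343,170). The grey stage is at (355,255) and its brown look-alike at (168,255). The grey lamp_base is at (200,328) and the pink look-alike at (177,375). In the top view these are blue (154,209), stage (270,150), brown (355,310), grey lamp (397,238) and pink (440,228). The grey stage, the grey lamp block and the blue handle fit the descriptions, and I'll confirm them in one enlarged crop.

```bash
cat > h.py <<'E'
import cv2,numpy as np,pickle
def load(n): return pickle.load(open(n+".pkl","rb"))
def rays(c,uv):
    K=np.array([[c["fx"],0,c["cx"]],[0,c["fy"],c["cy"]],[0,0,1.]])
    p=cv2.undistortPoints(np.asarray(uv,float).reshape(-1,1,2),K,np.array(c["dist_coeffs"]))[:,0]
    d=np.c_[p[:,0],-p[:,1],-np.ones(len(p))]
    M=np.array(c["cam_to_world"]); return M[:3,3],d@M[:3,:3].T   # unit optical depth
def plane(c,uv,z):
    o,d=rays(c,uv); return o+d*((z-o[2])/d[:,2])[:,None]
def cloud(c):
    h,w=c["range_z"].shape; v,u=np.mgrid[:h,:w]
    o,d=rays(c,np.c_[u.ravel(),v.ravel()]); return (o+d*c["range_z"].reshape(-1,1)).reshape(h,w,3)
def two(c1,p1,c2,p2):
    o1,d1=rays(c1,[p1]);o2,d2=rays(c2,[p2]);A=np.c_[d1[0],-d2[0]]
    t=np.linalg.lstsq(A,o2-o1,rcond=None)[0];a=o1+t[0]*d1[0];b=o2+t[1]*d2[0]
    return (a+b)/2,np.linalg.norm(a-b)
E
python3 - <<'E'
from h import *
s,t=load("scene"),load("top")
def crop(c,u,v,w,h,W,H): return cv2.resize(c["image"][v:v+h,u:u+w],(W,H),interpolation=cv2.INTER_CUBIC)
a=np.hstack([crop(s,310,200,90,100,360,400),crop(t,230,105,80,100,320,400)])
b=np.hstack([crop(s,310,110,68,40*2-0,170,200),crop(t,90,190,110,50,340,200),crop(t,375,205,100,60,170,200)])
cv2.imwrite("pics/crop1.png",np.vstack([a,b]))
C={"s":cloud(s),"t":cloud(t)}
for n,p in dict(t_blue=("t",154,209),t_red=("t",108,204),t_stage=("t",270,170),t_rim=("t",270,128),t_rim2=("t",270,142),lampt=("t",406,247),lamps=("s",179,303),table=("t",220,240),rack=("t",130,215),srim=("s",350,215)).items():
    print(n,C[p[0]][p[2],p[1]].round(1))
E
```

```text
t_blue [486.6 256.8 167.2]
t_red [498.3 364.4 170.5]
t_stage [616.2  -9.4  35.9]
t_rim [690.8 -11.9 144.3]
t_rim2 [652.  -12.1 153.4]
lampt [ 403.1 -335.9  109.1]
lamps [ 411.7 -341.7  109.2]
table [438.1 122.1  -0.5]
rack [495.9 347.6  49.3]
srim [641.6  19.2 163.6]
```

View pics/crop1.png

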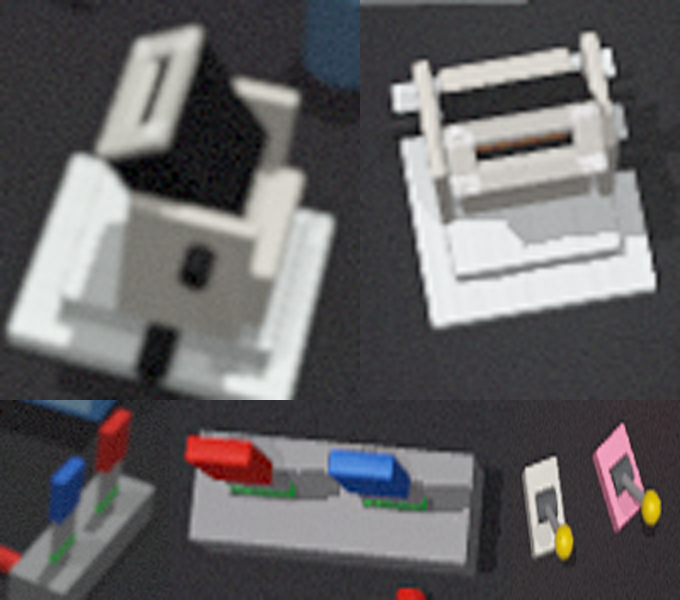

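The crop confirms three things:
- **Stage:** this is the grey and aluminium one. Its white-rimmed slot, at about (349,222) in scene and (361-230=131 → 270,140) in top, faces the robot.
- **Blade:** the blue handle is the right-hand one in the top view.
- **Lamp:** the meant block is the white-grey one, left of the pink one.

Now I'll measure.

```bash
python3 - <<'E'
from h import *
s,t=load("scene"),load("top")
Cs,Ct=cloud(s),cloud(t)
def rect(P):
    r=cv2.minAreaRect(P[:,:2].astype(np.float32)); return np.round(r[0],1),np.round(r[1],1),round(r[2],2)
# rack top face
for n,C,(u0,u1,v0,v1) in(("t",Ct,(85,200,190,240)),("s",Cs,(300,385,130,205))):
    P=C[v0:v1,u0:u1].reshape(-1,3);P=P[abs(P[:,2]-50)<4]; print("rack",n,rect(P),P[:,2].mean())
def hsv(c): return cv2.cvtColor(c["image"],cv2.COLOR_BGR2HSV)
# blades
for n,c,C in(("t",t,Ct),("s",s,Cs)):
    H=hsv(c)
    reg=np.zeros(H.shape[:2],bool); 
    if n=="t": reg[190:240,85:200]=1
    else: reg[105:185,320:372]=1
    for nm,m in(("blue",(abs(H[...,0].astype(int)-110)<14)&(H[...,1]>140)&(H[...,2]>60)),("red",((H[...,0]<8)|(H[...,0]>172))&(H[...,1]>140))):
        P=C[m&reg]; T=P[(P[:,2]>164)&(P[:,2]<176)]; Z=P[P[:,2]>105]
        print(nm,n,len(P),"top",len(T),rect(T) if len(T)>3 else "", T.mean(0).round(1),"z",np.percentile(P[:,2],[2,98]).round(1), Z.mean(0).round(1))
# rim
for n,c,C,q in(("s",s,Cs,[(135,40),(205,25),(170,160),(100,155)]),("t",t,Ct,[(445,125),(610,105),(610,165),(450,192)])):
    q=np.array(q)/4.+((310,200) if n=="s" else (230-90,105))
    m=np.zeros((420,560),np.uint8); cv2.fillPoly(m,[np.int32(q.round())],1); m=cv2.erode(m,np.ones((2,2)))
    b=c["image"].min(2)
    P=C[(m>0)&(b>110)]
    for _ in range(6):
        o=P.mean(0);w=np.linalg.svd(P-o)[2][2];w*=np.sign(w[2]);r=(P-o)@w;P=P[abs(r)<max(2,2*r.std())]
    e,d=rays(c,np.argwhere(m>0)[:,::-1]); 
    print("rim",n,len(P),o.round(1),"nrm",w.round(3),"tilt",np.degrees(np.arccos(w[2])).round(1),"yaw",np.degrees(np.arctan2(w[1],w[0])).round(1),r.std().round(2))
    np.save("rim_"+n,P)
# stage plate
P=Ct[110:195,225:315].reshape(-1,3);Q=P[abs(P[:,2]-36)<3];print("plate36",len(Q),rect(Q))
Q=P[(P[:,2]>8)&(P[:,2]<32)];print("lower",len(Q),np.histogram(Q[:,2],6),rect(Q))
# lamp
P=Ct[215:258,380:415].reshape(-1,3);P=P[abs(P[:,2]-25)<3];print("lamp",len(P),rect(P))
for n,c,C,reg in(("t",t,Ct,(235,260,395,418)),("s",s,Cs,(290,315,165,192))):
    H=hsv(c);m=(abs(H[...,0].astype(int)-26)<8)&(H[...,1]>140)&(H[...,2]>90);k=np.zeros_like(m);k[reg[0]:reg[1],reg[2]:reg[3]]=1
    uv=np.argwhere(m&k)[:,::-1];print("ball",n,len(uv),uv.mean(0),C[m&k].mean(0).round(1),plane(c,[uv.mean(0)],22+85*np.cos(.5)).round(1))
E
```

```text
rack t (array([499.5, 316.3]), array([231.7,  71.2]), 85.65) 49.83616483674455
rack s (array([500.2, 319.6]), array([234. ,  72.4]), 85.19) 51.30186457639669
blue t 228 top 127 (array([493.9, 262.1]), array([48.5, 14.2]), 87.15) [493.4 261.6 169.6] z [117.  174.4] [491.  259.6 157. ]
red t 273 top 126 (array([502.3, 372.7]), array([49.8, 15.6]), 85.59) [502.4 371.2 169.1] z [  1.7 173.1] [500.2 367.3 155. ]
blue s 374 top 82 (array([496.4, 261.5]), array([52.8, 18.6]), 86.4) [497.6 260.5 169.7] z [ -0.6 172.7] [498.3 254.3 152.6]
red s 252 top 73 (array([503.7, 372.1]), array([52.6, 16.7]), 89.84) [504.7 368.8 170.3] z [ -0.8 173.1] [506.7 364.3 151.6]
rim s 307 [650.7 -15.  174. ] nrm [-0.57  -0.104  0.815] tilt 35.4 yaw -169.7 1.31
rim t 452 [645.6 -14.9 168.9] nrm [-0.573 -0.106  0.812] tilt 35.7 yaw -169.5 2.02
plate36 516 (array([681.5, -25.5]), array([131.9, 138.2]), 7.92)
lower 1175 (array([250, 529, 252,  32,  31,  81]), array([ 8.0020558 , 11.99616389, 15.99027198, 19.98438007, 23.97848817,
       27.97259626, 31.96670435])) (array([671.3, -10.1]), array([231.5, 218.5]), 87.22)
lamp 262 (array([ 442.5, -329.8]), array([69.6, 50.7]), 11.74)
ball t 90 [406.42222222 247.11111111] [ 403.7 -338.6  102.3] [[ 404.5 -340.    96.6]]
ball s 126 [178.41269841 302.03174603] [ 405.1 -337.1  102.3] [[ 401.9 -334.6   96.6]]
```

```bash
python3 - <<'E'
from h import *
from workcell import *
s,t=load("scene"),load("top")
yaw=np.radians(10.4);a=np.radians(35);c,si=np.cos,np.sin
X=np.array([c(a)*c(yaw),c(a)*si(yaw),si(a)]);Y=np.array([-si(yaw),c(yaw),0]);Z=np.cross(X,Y);print(Z.round(3))
o=np.array([648,-15,171.5]);uvc={}
for n,cam in(("s",s),("t",t)):
    C=cloud(cam);L=(C-o)@np.c_[X,Y,Z]
    b=cam["image"].min(2)
    m=(abs(L[...,2])<7)&(abs(L[...,0])<27)&(abs(L[...,1])<51)
    w=(m&(b>95)).astype(np.uint8)
    q=cv2.findContours(w,cv2.RETR_EXTERNAL,cv2.CHAIN_APPROX_NONE)[0];q=max(q,key=cv2.contourArea)
    P=L[w>0];print(n,len(P),"L z",np.median(P[:,2]).round(2),"rect xy",cv2.minAreaRect(P[:,:2].astype(np.float32)))
    # hull corners cast on the plane
    e,d=rays(cam,q[:,0]);k=((o-e)@Z)/(d@Z);A=(e+d*k[:,None]-o)@np.c_[X,Y];r=cv2.minAreaRect(A.astype(np.float32));print("  cast",r)
    # dark hole inside the rim
    f=np.zeros_like(w);cv2.drawContours(f,[q],-1,1,-1);h=((f>0)&(b<95)).astype(np.uint8)
    k,lab,st,ce=cv2.connectedComponentsWithStats(h);i=1+st[1:,4].argmax();uvc[n]=ce[i];print("  hole",st[i],ce[i])
    hv=np.argwhere(lab==i)[:,::-1];e,d=rays(cam,hv);kk=((o-e)@Z)/(d@Z);A=(e+d*kk[:,None]-o)@np.c_[X,Y];print("  hole rect",cv2.minAreaRect(A.astype(np.float32)),A.mean(0))
print(two(s,uvc["s"],t,uvc["t"]))
r=np.radians(-4.6)
for sg in(1,-1):
    yr=sg*np.array([c(r),si(r),0]);zr=np.array([0,0,-1.]);R=np.c_[np.cross(yr,zr),yr,zr]
    ys=sg*X;R2=np.c_[np.cross(ys,-Z),ys,-Z]
    for p,RR in(((495.3,261.8,121),R),((495.3,261.8,330),R),(o+Z*160,R2),(o+Z*61,R2)):
        q=inverse_kinematics(list(p),RR);print(sg,None if q is None else np.round(q,2))
E
```

```text
[-0.564 -0.104  0.819]
s 458 L z 0.37 rect xy ((0.13059616088867188, 2.5966949462890625), (95.71271514892578, 44.51326370239258), 89.916015625)
  cast ((1.7458724975585938, 0.7481460571289062), (100.92820739746094, 47.39802932739258), 89.4586410522461)
  hole [349 215   3   7   9] [350.         217.44444444]
  hole rect ((4.345328330993652, 16.048561096191406), (3.3697609901428223, 21.023313522338867), 6.71066951751709) [ 3.87039506 17.39935322]
t 586 L z -0.94 rect xy ((-1.716989517211914, -0.005687713623046875), (92.17375946044922, 43.44699478149414), 89.76513671875)
  cast ((-0.7448253631591797, 0.00017547607421875), (92.03660583496094, 42.596649169921875), 89.55268859863281)
  hole [259 138  24   7  83] [270.5060241  140.97590361]
  hole rect ((0.5426721572875977, 1.2952690124511719), (55.87133026123047, 8.304102897644043), 89.73347473144531) [0.46147639 1.26311197]
(array([647.97856153, -11.1739215 , 184.36352945]), np.float64(9.697126669212507))
1 [ 0.07  0.76 -0.98  1.83  0.76  0.98 -1.32]
1 [ 0.14  0.5  -1.07  1.61  0.45  1.3  -1.08]
1 [ 0.59  0.14 -0.62  2.16 -0.07  0.27  0.24]
1 [ 0.69  0.44 -0.88  2.12  1.21  0.26 -0.97]
-1 [ 0.21  0.93 -1.28  1.83  0.98  1.19  1.66]
-1 [ 0.23  0.59 -1.27  1.61  0.58  1.38  1.96]
-1 [-0.73  0.13  0.83  2.21 -0.8   0.34 -2.2 ]
-1 [-0.14  0.33  0.16  2.16 -1.26  0.16 -1.76]
```

```bash
cat >> h.py <<'E'
yaw=np.radians(10.4);al=np.radians(35);c_,s_=np.cos,np.sin
X=np.array([c_(al)*c_(yaw),c_(al)*s_(yaw),s_(al)]);Y=np.array([-s_(yaw),c_(yaw),0]);Z=np.cross(X,Y)
O=np.array([648,-15,171.5])+.9*Y-1.2*Z
RS=np.c_[np.cross(X,-Z),X,-Z]
r_=np.radians(-4.6);yr=np.array([c_(r_),s_(r_),0]);zr=np.array([0,0,-1.]);RR=np.c_[np.cross(yr,zr),yr,zr]
def st():
    from workcell import read_state
    s=read_state();print(round(s["time"],2),np.round(s["eef_pos"],1),"q",np.round(s["qpos"],2),"F",np.round(s["ft_force"],1),"gap",round(s["finger_gap"],1),round(s["gripper_force"],1));return s
E
python3 - <<'E'
from workcell import *
from h import *
s=st()
movel([156,-605,380]);st()
movep([495.3,261.8,330],RR);st()
print(movel([495.3,261.8,121],max_speed=120,guard=10));st()
clamp();st()
print(movel([495.3,261.8,141],max_speed=40,guard=25));st()
c=camera("scene");cv2.imwrite("pics/g.png",cv2.resize(c["image"][60:220,270:430],(480,480)))
E
```

```text
0.1 [ 156.2 -604.9  230.8] q [ 1.25  0.52 -0.04  1.6   0.02  1.02 -0.11] F [-0.3  0.   0.7] gap 85.5 0.0
1.24 [ 155.9 -604.7  379.1] q [ 1.24  0.41 -0.03  1.39  0.01  1.34 -0.1 ] F [ 0.7 -1.1 -0.2] gap 85.5 0.0
4.5 [495.7 261.2 329.9] q [ 0.11  0.48 -1.01  1.61  0.42  1.29 -1.05] F [-0.  -0.7 -0.6] gap 85.5 0.0
False
6.39 [495.5 261.9 121.5] q [-0.    0.7  -0.86  1.84  0.67  0.92 -1.25] F [ 0.4 -0.3  0.2] gap 85.8 0.0
7.03 [495.2 261.9 121.1] q [-0.    0.71 -0.86  1.84  0.67  0.92 -1.25] F [-1.6 -0.1  4.1] gap 15.1 58.8
False
7.67 [495.3 261.7 141. ] q [ 0.01  0.68 -0.88  1.82  0.64  0.95 -1.23] F [-0.1  0.8 -2.2] gap 15.4 58.4
```

View pics/g.png

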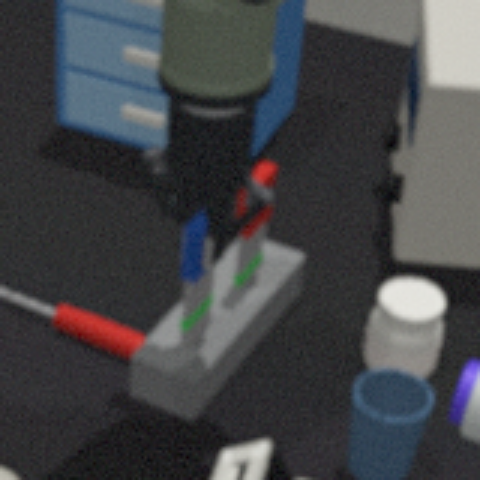

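The blade is held at its handle, crop (195,245), and rising straight out of the rack. The red blade behind it is untouched. Next I carry it to above the slot.

```bash
python3 - <<'E'
from workcell import *
from h import *
movel([495.3,261.8,300],max_speed=120);st()
movep((O+Z*210).tolist(),RS);st()
# blade lower end = TCP -111*Z ; stop 15 mm out of the mouth
print(movel((O+Z*126).tolist(),max_speed=100,guard=12));s=st()
print(((np.array(s["eef_pos"])-O)@np.c_[X,Y,Z]).round(1),(np.array(s["tool_rot"])-RS).round(3).max())
t=camera("top");sc=camera("scene")
a=cv2.resize(sc["image"][170:290,300:420],(400,400),interpolation=cv2.INTER_CUBIC);b=cv2.resize(t["image"][80:200,210:330],(400,400),interpolation=cv2.INTER_CUBIC)
cv2.imwrite("pics/pre.png",np.hstack([a,b]))
E
```

```text
9.2 [495.1 261.6 299.4] q [ 0.1   0.51 -1.    1.65  0.45  1.23 -1.07] F [ 0.4 -0.3 -1.1] gap 15.7 58.4
10.62 [530.2 -34.8 342.3] q [ 0.54  0.02 -0.51  2.15 -0.3   0.39  0.46] F [ 0.9 -0.4 -2.1] gap 15.4 58.6
False
11.62 [577.4 -27.  274.1] q [ 0.38  0.2  -0.43  2.16 -0.07  0.19  0.23] F [-0.2  0.2 -1.3] gap 15.4 58.5
[2.000e-01 1.000e-01 1.263e+02] 0.0
```

View pics/pre.png

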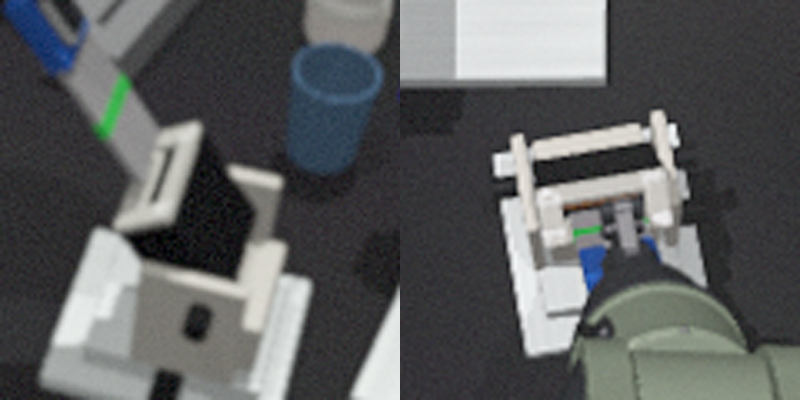

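In the left crop the blade, green band at (115,105), points at the rim's slot at (160,170) and its lower end is just short of the mouth. In the right crop it sits centred along the slot. Now I insert it under guard.

```bash
python3 - <<'E'
from workcell import *
from h import *
D=lambda s:((np.array(s["eef_pos"])-O)@np.c_[X,Y,Z]).round(1)
try:
    for d in (118,111,107,103,101,99,97,95,92,89,86):
        hit=movel((O+Z*d).tolist(),max_speed=25,guard=15)
        s=read_state();print(d,hit,D(s),"F slot",(np.array(s["ft_force"])@np.c_[X,Y,Z]).round(1),"q6",round(s["qpos"][5],3),s["time"])
        if hit: break
except PlanningError as e: print("PE",e)
E
```

```text
118 False [-1.000e-01  2.000e-01  1.178e+02] F slot [-0.2  0.3 -1. ] q6 0.176 12.1833
111 False [-1.000e-01  1.000e-01  1.108e+02] F slot [-2.8 -0.3 -1.5] q6 0.162 12.6167
107 False [ -0.2  -0.4 107.1] F slot [-1.2  0.4 -1.5] q6 0.162 13.0083
103 False [-1.000e-01 -1.000e-01  1.031e+02] F slot [-1.9  0.1 -2.3] q6 0.162 13.3167
101 False [-1.000e-01  0.000e+00  1.011e+02] F slot [-2.   0.5 -2.7] q6 0.162 13.5667
99 False [-0.   0.  99.1] F slot [-1.7 -0.7 -2.1] q6 0.162 13.8167
97 False [-0.1 -0.  97.1] F slot [-1.9 -0.3 -2. ] q6 0.162 14.0667
95 False [-0.1 -0.  95. ] F slot [-2.  -0.5 -1.5] q6 0.162 14.3167
92 False [-0. -0. 92.] F slot [-0.8  0.3 -2. ] q6 0.162 14.5833
89 False [-0.1 -0.  89.1] F slot [-1.6  0.3 -2.2] q6 0.162 14.85
86 False [-0.  -0.  86.1] F slot [-2.  -0.1 -1.6] q6 0.162 15.1167
```

```bash
python3 - <<'E'
from workcell import *
from h import *
t=camera("top");sc=camera("scene")
a=cv2.resize(sc["image"][190:260,320:390],(400,400),interpolation=cv2.INTER_CUBIC);b=cv2.resize(t["image"][110:180,230:300],(400,400),interpolation=cv2.INTER_CUBIC)
cv2.imwrite("pics/in.png",np.hstack([a,b]))
E
```

```text
(no output)
```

View pics/in.png

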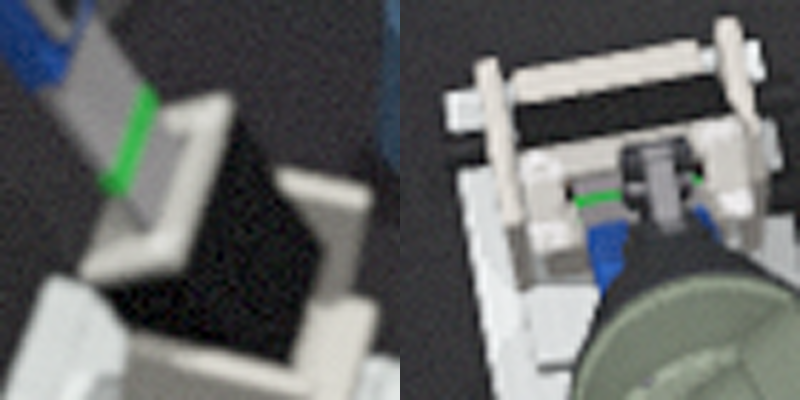

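The blade is in the slot: the band is at left crop (130,140) and about 19 mm of steel shows between it and the rim, as expected. I continue to just short of full depth, then measure.

```bash
cat > depth.py <<'E'
from workcell import *
from h import *
def depth():
    sc=camera("scene");H=cv2.cvtColor(sc["image"],cv2.COLOR_BGR2HSV)
    m=(abs(H[...,0].astype(int)-62)<18)&(H[...,1]>110)&(H[...,2]>60);k=np.zeros_like(m);k[185:260,310:385]=1
    uv=np.argwhere(m&k)[:,::-1];e,d=rays(sc,uv);p=O-3*X   # near face of the blade (towards the robot)
    # which face is seen: cast on both faces
    for nm,off in(("-x",-3),("+x",3)):
        q=O+off*X;P=(e+d*(((q-e)@X)/(d@X))[:,None]-O)@np.c_[Y,Z]
        print(nm,len(uv),"y",np.percentile(P[:,0],[3,97]).round(1),"band z",np.percentile(P[:,1],[3,50,97]).round(1))
E
python3 - <<'E'
from depth import *
D=lambda s:((np.array(s["eef_pos"])-O)@np.c_[X,Y,Z]).round(1)
depth()
for d in (78,72,67,64):
    hit=movel((O+Z*d).tolist(),max_speed=25,guard=20)
    s=read_state();print(d,hit,D(s),"F slot",(np.array(s["ft_force"])@np.c_[X,Y,Z]).round(1),"q6",round(s["qpos"][5],3),s["time"])
    if hit: break
depth()
E
```

```text
-x 65 y [-21.   40.3] band z [14.5 19.7 25.8]
+x 65 y [-28.9  31.7] band z [20.8 25.8 31.9]
78 False [-0.1  0.  78. ] F slot [-3.3  0.  -1.6] q6 0.163 15.7333
72 False [-0.1  0.  72.1] F slot [-3.   0.8 -2.4] q6 0.163 16.125
67 False [-0.1 -0.  67.1] F slot [-4.1  0.4 -1.7] q6 0.163 16.475
64 False [-0.  -0.  64.1] F slot [-3.5 -1.2 -2.3] q6 0.163 16.7417
-x 42 y [-15.8  31.4] band z [-5.8 -1.7  1.7]
+x 42 y [-23.8  23. ] band z [0.7 4.7 8. ]
```

```bash
python3 - <<'E'
from depth import *
D=lambda s:((np.array(s["eef_pos"])-O)@np.c_[X,Y,Z]).round(1)
movel((O+Z*60.6).tolist(),max_speed=25,guard=20);s=st();print(D(s));depth()
open_gripper();s=st();print(D(s));depth()
movel((O+Z*150).tolist(),max_speed=100,guard=10);st();depth()
t=camera("top");sc=camera("scene")
a=cv2.resize(sc["image"][170:260,320:410],(400,400),interpolation=cv2.INTER_CUBIC);b=cv2.resize(t["image"][90:180,230:320],(400,400),interpolation=cv2.INTER_CUBIC)
cv2.imwrite("pics/done1.png",np.hstack([a,b]))
E
```

```text
17.07 [614.3 -20.3 220.2] q [ 0.52  0.39 -0.65  2.13  1.04  0.16 -0.83] F [-1.9 -0.7 -4.6] gap 15.2 58.5
[-0.  -0.  60.6]
-x 30 y [-16.3  32.1] band z [-6.8 -3.7  0.4]
+x 30 y [-24.2  23.6] band z [-0.4  2.7  6.8]
17.81 [614.4 -20.2 220.2] q [ 0.52  0.39 -0.65  2.13  1.04  0.16 -0.83] F [-0.9  0.5 -0.2] gap 85.3 0.0
[ 0.   0.  60.6]
-x 45 y [-18.7  29.1] band z [-6.5 -1.7  3.1]
+x 45 y [-26.7  20.6] band z [-0.   4.7  9.4]
18.9 [563.9 -29.6 293.2] q [ 1.02  0.29 -1.17  2.14  0.63  0.32 -0.41] F [ 0.2 -0.  -0.1] gap 85.1 0.0
-x 45 y [-17.5  29.1] band z [-6.8 -2.5  2.2]
+x 45 y [-25.4  20.6] band z [-0.4  3.9  8.5]
```

View pics/done1.png

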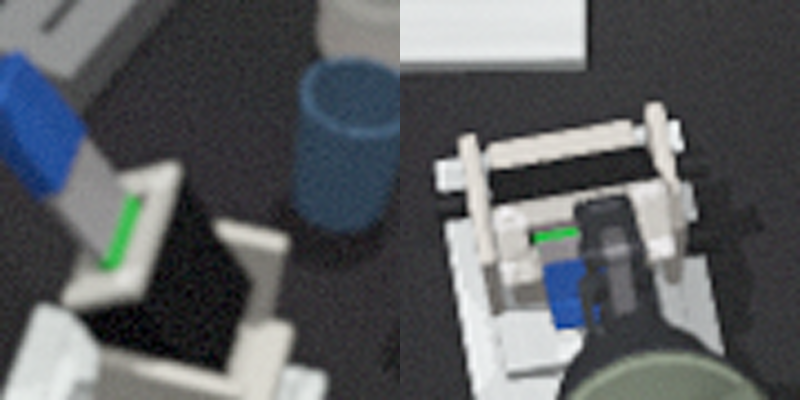

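The blade stands released in the slot. The rim crosses the green band at left crop (122,235), giving a depth of about 49 mm, within the required 44 to 56. Next is the grey lamp lever, pushed from the robot side with closed fingers.

```bash
python3 - <<'E'
from depth import *
a=np.radians(11.7);bx=np.array([np.cos(a),np.sin(a),0]);by=np.array([-np.sin(a),np.cos(a),0]);pv=np.array([442.5,-329.8,0])
z=np.array([0,0,-1.]);at=lambda x,h:(pv+x*bx+[0,0,h]).tolist()
movel((O+Z*215).tolist(),max_speed=150,guard=15)
clamp()
q0=np.array(read_state()["qpos"]);best=None
for sg in(1,-1):
    R=np.c_[np.cross(sg*by,z),sg*by,z];q=inverse_kinematics(at(-92,300),R)
    if q is not None and (best is None or abs(q-q0).max()<best[0]): best=(abs(q-q0).max(),R)
R=best[1];movep(at(-92,300),R);st()
print(movel(at(-92,90),max_speed=150,guard=12));st()
print(movel(at(19,90),max_speed=70,guard=12));st()
print(movel(at(-15,90),max_speed=100));movel(at(-15,250));st()
c=camera("scene");t=camera("top");depth()
x=cv2.resize(c["image"][170:350,150:390],(400,300));y=cv2.resize(t["image"][100:280,250:490],(400,300))
cv2.imwrite("pics/end.png",np.hstack([x,y]))
H=cv2.cvtColor(t["image"],cv2.COLOR_BGR2HSV)
E
```

```text
22.38 [ 353.  -347.7  300.1] q [ 1.19  0.29 -0.66  1.82  0.2   1.09 -0.9 ] F [0.7 0.4 0.2] gap 0.1 0.0
False
23.93 [ 352.7 -348.7   90.6] q [ 1.05  0.58 -0.52  2.03  0.47  0.65 -1.14] F [-1.1  0.4 -0. ] gap -0.0 0.0
True
25.51 [ 459.  -326.3   89.4] q [ 0.87  0.66 -0.51  1.85  0.46  0.75 -1.26] F [-1.3 -0.2  0.1] gap 0.3 0.5
False
27.2 [ 427.5 -332.6  249.2] q [ 1.01  0.43 -0.62  1.77  0.29  1.04 -1.08] F [ 0.9 -0.4 -0.5] gap 0.2 0.0
-x 45 y [-17.5  29.1] band z [-6.8 -2.5  2.2]
+x 45 y [-25.4  20.6] band z [-0.4  3.9  8.5]
```

View pics/end.png

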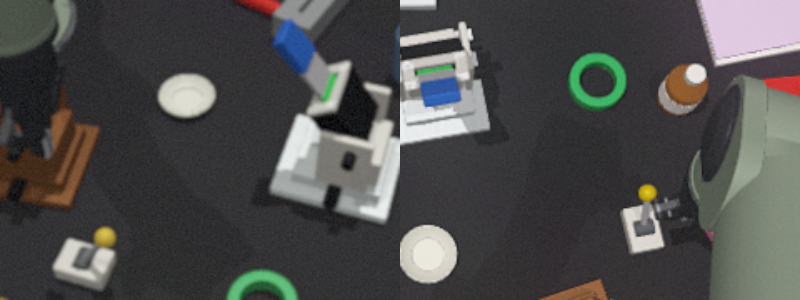

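The lever now leans to +x, with the ball at right crop (647,192). The guard tripped at 16.8 mm, where I expected the end stop. The blade is unchanged in the slot. I'll check the lever angle, then hand in.

```bash
python3 - <<'E'
from depth import *
t=camera("top");H=cv2.cvtColor(t["image"],cv2.COLOR_BGR2HSV)
m=(abs(H[...,0].astype(int)-26)<8)&(H[...,1]>140)&(H[...,2]>90);k=np.zeros_like(m);k[203:228,385:412]=1
uv=np.argwhere(m&k)[:,::-1];p=plane(t,[uv.mean(0)],97)[0]
a=np.radians(11.7);x=(p-[442.5,-329.8,0])@[np.cos(a),np.sin(a),0];j=np.arcsin(x/85)+.5
print(len(uv),p.round(1),x.round(1),"lamp",j.round(2))
if j>.92: print(finish_job())
E
```

```text
93 [ 482.7 -322.9   97. ] 40.7 lamp 1.0
the job is handed in; nothing more can be done
None
```

The job is handed in: the blue-handled blade is released in the stage slot about 49 mm deep, with the rim within the green band, and the lamp lever measured 1.0 rad afterwards; the judge's verdict was not shown to me.

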